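# Roll the rolling pin to the line on the pastry board

### The arm

A 7-joint arm with a two-finger parallel gripper is mounted at the origin on a cart in front of the work surface, level with it; the furniture and walls round the work are solid. World frame = base frame: x ahead of the robot, y to its left, z up, the work surface at z = 0. Lengths are in mm, angles in rad, forces in N, time in s.
With the tool pointing down it reaches from about 425 to 950 mm from the base axis. Payload 4.7 kg.
Tool frame: the origin (TCP) lies at the centre of the arm's flange, where the gripper is bolted on; the fingertips stand 173 mm ahead of it and the grasp point (between the pads) lies grip_point_offset ahead of it (grip_point_offset is the distance from the TCP to the grasp point, in mm); z points along the fingers, y is the line along which they close (so a half turn about z gives the same grasp; the last joint's range is limited). The gripper opens to 85 mm and grips with 20 to 120 N. Pads are 22 mm wide; open, the fingers measure 114 mm over their backs; the gripper's body (76 mm by 85 mm) begins 54 mm behind the grasp point. The pads swing forward as they close: fully open they stand 13 mm farther back than shut.
Start: joints at [1.124, 0.469, -0.049, 1.532, 0.024, 1.141, -0.082], TCP at [273.917, -616.928, 404.735] pointing down, gripper open.
Joint ranges: [-2.59, 2.59], [-0.33, 1.99], [-1.39, 1.29], [0.1, 2.45], [-1.04, 4.18], [0.21, 1.99], [-2.66, 2.66]. Speed limits (rad/s): [2.57, 2.57, 3.14, 3.14, 3.14, 3.14, 3.14].

### API

Orientations are given as a unit quaternion [x, y, z, w].
In Python, from station import state, capture, close_job, grip_point_offset gives the robot as it stands.
- The arm moves only by the tool jog_arm, never from a script. Its arguments are lists of equal length, an entry for each row: "dp": the shift along the tool's x, y, z in m, a list of three; "yaw": the turn about the tool's z in rad. A call has 1 to 5 rows; each row is the pose to reach, as a shift and turn from the pose commanded when the call began, along the tool's axes at that moment; what a row does not reach only later rows make up. A row lasts 1/8 s, in which the tool goes at most 62.5 mm and 10.7 degrees, less where a joint would pass 70% of its speed; a pose out of reach is approached as far as the arm can. A call with a gripper value outside its range is refused whole. "gripper" is the closure in counts, from 0 (fully open) to 255 (shut), set as the call begins (left out, the last holds). The fingers move at their own pace and stop on an object; "newtons" is the grip in N (left out, the last holds). Time passes only in rows, so rows that repeat a pose let the fingers close. It gives the time, the measured TCP pose, the force, the opening and the grip force at its end, in the units of the state.
- state(): the state, without advancing time (a new reading comes with each control period).
- capture(name): name is "scene" or "top" or "wrist"; returns a dict with "pixels" (480x640x3 uint8, red, green, blue), "mtx" (3x3 intrinsics, pixels), "D" ([k1, k2, p1, p2, k3] as OpenCV has them; the pictures are not rectified), "view" (4x4, takes a point from world to camera coordinates). Camera axes: x right, y up, looking along -z (the intrinsics and any distortion apply to the point x, -y, -z); pixel columns grow to the right and rows downward; lengths in mm; the calibration is good to about 2 mm. A picture is of the moment at which its call begins. There is no depth.
- close_job(): hands the job in; it is judged then, once.
The state is a dict: "t": time; "joint_pos": joint angles; "qvel": joint speeds; "effort": joint torques, N m; "tcp_pos": TCP position; "tool_rot": TCP orientation; "ft_force": force on the tool from outside, world axes, zero at the start; "torque": the same for the moment, N m; "finger_gap": finger opening in mm; "grasp_force": force on a finger pad.
Only numpy, scipy, OpenCV 4.12 (cv2) and the standard library are available. Lean on these libraries where they do the work, as an engineer would, in place of code of your own. Each camera call takes 0.05 s, during which the arm holds its last target. There are 200 camera calls.

### The job

With your fingertips on top of the rolling pin, roll it across the pastry board until it comes to rest over the dark line inlaid in the board, lying along that line, and leave it there at rest. Only push on its top, in one stroke or several: do not grasp or lift it or shove it from the side, and leave the salt bowl, the spice jar and the salt shaker alone.

Things in the scene. Friction and masses are not known exactly. Their poses are not given: they have to be found in the camera images.
- board: light-wood pastry board fixed on the worktop, 320 mm (its x) by 460 mm (its y), 18 mm thick. Origin: centre of its underside; may be turned up to 0.25 rad. A dark wooden line 8 mm wide, flush with the top, runs along its x axis over its full length through the middle (board y = 0).
- rolling_pin: loose 0.3 kg wooden rolling pin on the board, 100-150 mm to either side of the line, about parallel to it. Barrel 46 mm thick, 180 long with domed ends (134 straight); handles 20 thick; 270 overall. Origin mid-length on its axis (z 0.041, top at 0.064), x along it. Rolls half as far as a finger moving on its top, so it takes short strokes; slight rolling resistance stops it.
- salt_bowl: small loose round wooden salt bowl, 71 mm wide and 23 mm high, standing on the board on the other side of the line from the pin, 100 to 150 mm from the line; origin at the centre of its underside
- spice_small: loose upright spice jar, 47 mm wide, 98 mm high, on the worktop right of the board; origin at the centre of its underside
- mill: loose upright glass salt shaker with a grey top, 44 mm wide, 90 mm high, on the worktop left of the board; origin at the centre of its underside

How it is judged:
By the outcome, as a careful person would: the job done as asked, in the order asked, and still so for the second after the job is handed in, with the robot touching nothing.
It also fails if it takes over 59 s, if anything falls off the work surface, if the arm or the gripper's body presses on something with over 40 N, if the wrist force passes 120 N, or if a joint passes its speed limit or range.

## Working session

There is one attempt and no reset: what is moved stays moved. The work goes in short steps, Python scripts to look and compute and a tool call to move; the robot and the scene stay as the last step left them, time stands still between calls to the robot, and variables do not carry over. Pictures are saved under pics/ and viewed, at most 10 in all, crops included, and the job is handed in when it is done.

Besides the shell and the picture viewer there is one more tool, called after "Request:" as name(argument=value, ...), one argument or row to a line, values as JSON. jog_arm: Moves the arm, as the interface text tells. Its arguments: {"type":"object","properties":{"dp":{"type":"array","items":{"type":"array","items":{"type":"number"}}},"yaw":{"type":"array","items":{"type":"number"}},"gripper":{"type":"number"},"newtons":{"type":"number"}},"required":["dp","yaw"]}

```bash
mkdir -p pics; ls
python3 - <<'E'
from station import *
import cv2
s=state();print(s, grip_point_offset)
c=capture("top");cv2.imwrite("pics/top1.png",c["pixels"][:,:,::-1]);print(c["mtx"],c["D"],c["view"])
E
```

```text
pics
{'t': 0.0, 'joint_pos': array([ 1.1240958 ,  0.46947112, -0.04860382,  1.53374105,  0.02410592,
        1.14099209, -0.0823108 ]), 'qvel': array([-0.00026464,  0.00091807, -0.00041234,  0.00024345,  0.00067938,
       -0.00125795, -0.00023398]), 'effort': array([-6.33677228e-04, -5.10307932e+01, -4.71675571e-02, -2.37713760e+01,
        1.06060971e-02,  7.42569566e-03, -6.49912678e-06]), 'tcp_pos': array([ 273.8024385 , -616.69407669,  403.62113881]), 'tool_rot': array([ 9.78255727e-01,  2.07399872e-01, -2.47647549e-04, -9.82076543e-04]), 'ft_force': array([ 0.44252683, -0.5761787 , -0.43417946]), 'torque': array([ 0.00775367,  0.024276  , -0.00406785]), 'grasp_force': 0.0, 'finger_gap': 85.50267076483831} 154.70000000000002
[[601.91608246   0.         321.68516599]
 [  0.         601.91608246 239.053127  ]
 [  0.           0.           1.        ]] [-0.01169297  0.          0.          0.          0.        ] [[ 2.10126974e-02 -9.99733138e-01  9.59792771e-03  1.69889355e+01]
 [ 9.95671164e-01  2.17947682e-02  9.03544160e-02 -5.99991174e+02]
 [-9.05394884e-02  7.65778986e-03  9.95863424e-01 -1.85136486e+03]
 [ 0.00000000e+00  0.00000000e+00  0.00000000e+00  1.00000000e+00]]
```

View pics/top1.png

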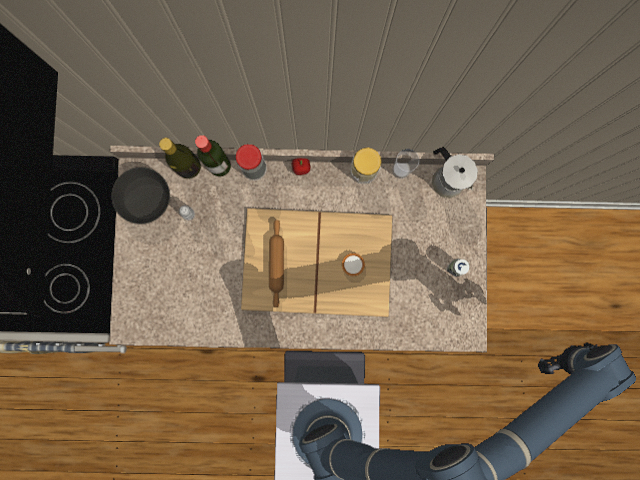

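The top view shows the board with corners near (247,208), (392,214), (389,316), (242,309). The line runs from (319,211) to (317,313), the pin is at (277,262), the bowl at (353,264), the shaker at (187,212) and the jar at (460,267).

```bash
cat > h.py <<'E'
import numpy as np, cv2
from station import *
def ray(c,uv,z):
    uv=np.asarray(uv,float).reshape(-1,1,2)
    n=cv2.undistortPoints(uv,c["mtx"],np.array(c["D"]))[:,0]
    d=np.c_[n[:,0],-n[:,1],-np.ones(len(n))]
    R=c["view"][:3,:3];t=c["view"][:3,3]
    o=-R.T@t; w=d@R
    return o+w*((z-o[2])/w[:,2])[:,None]
def proj(c,P):
    P=np.atleast_2d(P)@c["view"][:3,:3].T+c["view"][:3,3]
    return cv2.projectPoints(P*[1,-1,-1],np.zeros(3),np.zeros(3),c["mtx"],np.array(c["D"]))[0][:,0]
def E(): 
    from scipy.spatial.transform import Rotation as R
    return R.from_quat(state()["tool_rot"]).as_matrix()
E
python3 - <<'E'
from h import *
c=capture("top");im=c["pixels"]
print("board",ray(c,[[247,208],[392,214],[389,316],[242,309]],18).round(0).tolist())
print("line",ray(c,[[319,211],[317,313]],18).round(0).tolist())
print("pin",ray(c,[[278,221],[275.5,306]],41).round(0).tolist(),"bowl",ray(c,[[353,264]],41).round())
cv2.imwrite("pics/crop.png",cv2.resize(im[195:330,230:405][:, :, ::-1],None,fx=4.4,fy=4.4,interpolation=cv2.INTER_CUBIC))
s=capture("scene");cv2.imwrite("pics/scene.png",s["pixels"][:,:,::-1])
for n,q in (("handle",(278,221)),("b",(275,235)),("pin",(277,262)),("wood",(300,240)),("shadowpin",(277,285)),("line",(318,240)),("shadwood",(340,282))): print(n,im[q[1],q[0]],end=' ')
E
```

```text
board [[693.0, 267.0, 18.0], [684.0, -190.0, 18.0], [365.0, -184.0, 18.0], [377.0, 272.0, 18.0]]
line [[689.0, 40.0, 18.0], [370.0, 39.0, 18.0]]
pin [[652.0, 167.0, 41.0], [389.0, 167.0, 41.0]] bowl [[523. -68.  41.]]
handle [147 101  60] b [100  69  43] pin [157 109  64] wood [213 174 122] shadowpin [102  73  42] line [92 57 38] shadwood [137 115  80]
```

View pics/crop.png

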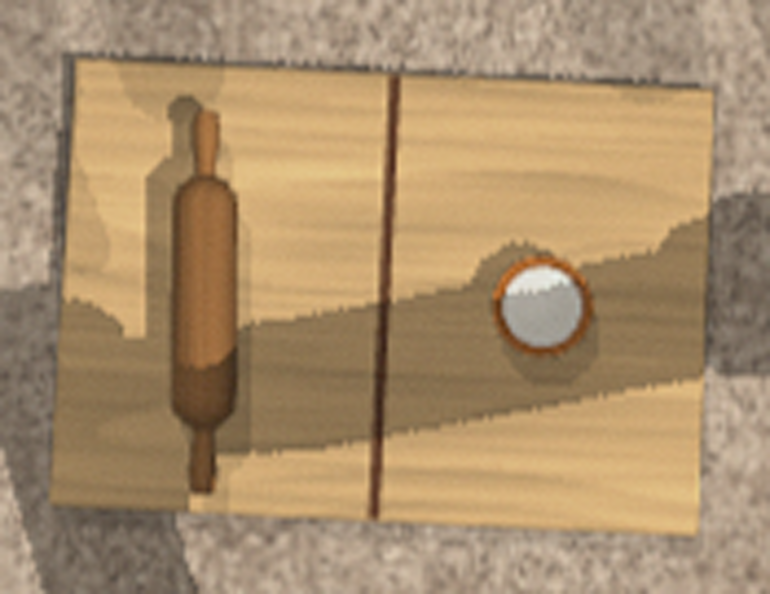

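View pics/scene.png

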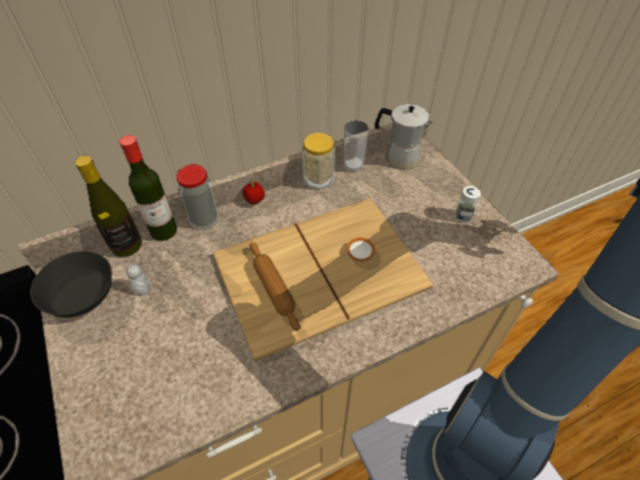

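The crop shows the line from about (319.5,212) to (315,313), the pin tips at (276.8,220) and (275.7,307), and nothing in the way. In the scene view the space above the board is clear. I'll measure these properly and plan the approach, with the fingers open along the pin's axis.

```bash
cat >> h.py <<'E'
def linefit(P):
    # returns y at x=520 and slope dy/dx
    k,b=np.polyfit(P[:,0]-520,P[:,1],1); return b,k
def measure():
    c=capture("top");im=c["pixels"].astype(float)
    g=im[:,:,0]
    return c,im
E
python3 - <<'E'
from h import *
c=capture("top");im=c["pixels"].astype(float);r=im[:,:,0]
# line: dark-weighted centroid per row near predicted position
pts=[]
for v in range(216,311):
    u0=319.5+(v-212)*(-4.5/101); us=np.arange(int(u0)-5,int(u0)+7)
    w=np.clip(np.median(r[v,us])-r[v,us]-15,0,None)
    if w.sum()>20: pts.append(((w*us).sum()/w.sum(),v))
L=ray(c,pts,18);b,k=linefit(L)
print("line y520,slope",b,k,"resid",np.std(L[:,1]-b-k*(L[:,0]-520)),len(pts))
# pin barrel: saturation-ish ratio b/r low
hsv=cv2.cvtColor(c["pixels"],cv2.COLOR_RGB2HSV)
print(hsv[262,265:292].tolist())
print(hsv[288,265:292].tolist())
E
```

```text
line y520,slope 43.43502686238098 -0.026145126410079638 resid 0.21327315053319854 95
[[18, 106, 142], [18, 104, 145], [16, 103, 149], [18, 109, 122], [15, 143, 89], [15, 151, 101], [15, 148, 121], [14, 149, 130], [14, 142, 144], [15, 149, 149], [15, 152, 158], [14, 152, 151], [15, 152, 154], [15, 153, 157], [15, 153, 155], [15, 146, 154], [15, 153, 140], [15, 155, 128], [15, 131, 123], [17, 108, 186], [17, 109, 192], [18, 110, 190], [17, 109, 208], [17, 112, 212], [17, 108, 215], [17, 106, 212], [17, 108, 214]]
[[18, 109, 143], [18, 107, 143], [17, 105, 146], [18, 108, 147], [15, 110, 104], [15, 151, 83], [16, 144, 85], [14, 142, 90], [14, 148, 95], [15, 149, 94], [14, 148, 98], [14, 142, 97], [15, 137, 95], [14, 141, 96], [13, 138, 89], [15, 145, 79], [16, 155, 74], [15, 137, 67], [18, 113, 106], [17, 104, 120], [17, 103, 119], [16, 102, 120], [17, 108, 139], [18, 109, 140], [18, 105, 138], [18, 105, 143], [17, 107, 141]]
```

```bash
cat >> h.py <<'E'
LB,LK=43.4,-0.0261   # line: y = LB + LK*(x-520)
def pin(name="top"):
    c=capture("top");hsv=cv2.cvtColor(c["pixels"],cv2.COLOR_RGB2HSV)
    m=(hsv[:,:,1]>127)&(hsv[:,:,0]<20); m[:200]=0;m[320:]=0;m[:,:245]=0;m[:,335:]=0
    m=cv2.morphologyEx(m.astype(np.uint8),cv2.MORPH_OPEN,np.ones((3,7)))
    n,l,s,_=cv2.connectedComponentsWithStats(m)
    i=1+np.argmax(s[1:,4]); pts=[]
    for v in range(s[i,1]+3,s[i,1]+s[i,3]-3):
        u=np.where(l[v]==i)[0]
        if 12<=u[-1]-u[0]<=18: pts.append(((u[0]+u[-1])/2,v))
    P=ray(c,pts,41);b,k=linefit(P)
    print("pin y520 %.1f slope %.4f xr %.0f..%.0f width px %d n %d | off line %.1f, angle err %.4f"%(b,k,P[:,0].min(),P[:,0].max(),s[i,2],len(pts),b-LB,k-LK))
    return b,k
def goto(x,y,z,ang):
    """tool y heading ang from world x axis"""
    s=state();R=E();d=R.T@(np.array([x,y,z])-s["tcp_pos"])
    cur=np.arctan2(R[1,1],R[0,1]); dy=-((ang-cur+np.pi)%(2*np.pi)-np.pi)
    print("dp",(d/1000).round(4).tolist(),"yaw",round(dy,3),"tcp",s["tcp_pos"].round(1),"F",s["ft_force"].round(1),"t",s["t"])
E
python3 - <<'E'
from h import *
b,k=pin()
goto(500,-380,404,0.0); goto(520,b,300,k)
E
```

```text
pin y520 168.4 slope 0.0148 xr 447..595 width px 15 n 46 | off line 125.0, angle err 0.0409
dp [0.3028, -0.1247, 0.0003] yaw -1.153 tcp [ 273.9 -616.8  404.2] F [ 0.5  0.  -0.8] t 0.25
dp [0.5436, -0.6177, 0.1047] yaw -1.168 tcp [ 273.9 -616.8  404.2] F [ 0.5  0.  -0.8] t 0.25
```

Request:
jog_arm(
  dp=[
    [0.055,-0.023,0],
    [0.11,-0.046,0],
    [0.165,-0.069,0],
    [0.22,-0.092,0],
    [0.275,-0.115,0],
  ],
  yaw=[-0.18,-0.36,-0.54,-0.72,-0.9],
)

```text
t: 0.88
tcp_pos: [479.6, -398.7, 404.9]
tool_rot: [0.789, 0.614, -0.0, 0.0]
ft_force: [0.4, -0.5, 0.8]
finger_gap: 85.5
grasp_force: 0.0
```

Run:
```python
from h import *
goto(520,-120,380,0.015); goto(520,168,290,0.015)
```

```text
dp [0.2802, -0.0291, 0.0248] yaw -0.262 tcp [ 479.6 -398.7  404.9] F [ 0.4 -0.5  0.8] t 0.875
dp [0.5594, -0.0996, 0.1146] yaw -0.262 tcp [ 479.6 -398.7  404.9] F [ 0.4 -0.5  0.8] t 0.875
```

Request:
jog_arm(
  dp=[
    [0.056,-0.01,0],
    [0.112,-0.02,0.005],
    [0.168,-0.03,0.01],
    [0.224,-0.04,0.02],
    [0.28,-0.05,0.03],
  ],
  yaw=[-0.06,-0.12,-0.18,-0.23,-0.26],
)

```text
t: 1.5
tcp_pos: [500.1, -114.9, 374.7]
tool_rot: [0.704, 0.71, 0.0, 0.0]
ft_force: [0.6, -1.0, -0.3]
finger_gap: 85.1
grasp_force: 0.0
```

Run:
```python
from h import *
goto(520,178,280,0.015)
```

```text
dp [0.2928, 0.0221, 0.0946] yaw -0.007 tcp [ 500.1 -114.9  374.7] F [ 0.6 -1.  -0.3] t 1.5
```

Request:
jog_arm(
  dp=[
    [0.06,0.005,0.01],
    [0.12,0.01,0.03],
    [0.18,0.015,0.05],
    [0.24,0.02,0.075],
    [0.291,0.022,0.095],
  ],
  yaw=[0,0,-0.007,-0.007,-0.007],
)

```text
t: 2.12
tcp_pos: [520.4, 176.2, 279.0]
tool_rot: [0.702, 0.712, 0.0, 0.0]
ft_force: [0.6, 0.2, 1.0]
finger_gap: 85.6
grasp_force: 0.0
```

Run:
```python
from h import *
goto(520,176,245,0.015)
c=capture("wrist");cv2.imwrite("pics/w1.png",c["pixels"][:,:,::-1])
print(proj(c,[[520,168.4,64],[453,167.4,64],[587,169.4,64],[520,43.4,18]]))
```

```text
dp [-0.0002, -0.0004, 0.034] yaw -0.001 tcp [520.4 176.2 279. ] F [0.6 0.2 1. ] t 2.125
[[317.36518141 284.78641136]
 [202.151529   284.77276282]
 [432.5780367  284.51545495]
 [315.48718715 405.81612765]]
```

View pics/w1.png

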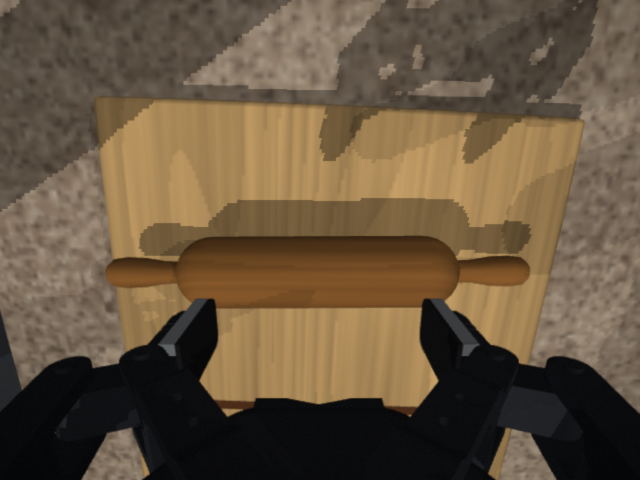

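The wrist view shows the barrel from (178..460, 236..306) with the open fingers straddling its middle, and the line at row ~405 as predicted.

Request:
jog_arm(
  dp=[
    [0,0,0.017],
    [0,0,0.034],
    [0,0,0.034],
  ],
  yaw=[0,0,0],
)

```text
t: 2.55
tcp_pos: [520.0, 172.3, 244.0]
tool_rot: [0.703, 0.711, -0.002, -0.0]
ft_force: [0.5, 0.2, 1.1]
finger_gap: 85.3
grasp_force: 0.0
```

Run:
```python
from h import *
goto(520,176,245,0.015)
pin()
c=capture("wrist");print(ray(c,[[318,271]],41), )
cv2.imwrite("pics/w2.png",c["pixels"][:,:,::-1])
```

```text
dp [0.0037, 0.0, -0.001] yaw -0.004 tcp [520.  172.3 244. ] F [0.5 0.2 1.1] t 2.55Traceback (most recent call last):
  File "<stdin>", line 3, in <module>
  File "h.py", line 29, in pin
    i=1+np.argmax(s[1:,4]); pts=[]
        ~~~~~~~~~^^^^^^^^^
    return _wrapfunc(a, 'argmax', axis=axis, out=out, **kwds)
    return bound(*args, **kwds)
ValueError: attempt to get argmax of an empty sequence
```

```bash
cat >> h.py <<'E'
def wpin(save=None,lo=240,hi=400):
    c=capture("wrist")
    if save: cv2.imwrite(save,c["pixels"][:,:,::-1])
    hsv=cv2.cvtColor(c["pixels"],cv2.COLOR_RGB2HSV)
    S=cv2.GaussianBlur(hsv[:,:,1],(5,5),0)
    up,dn=[],[]
    R=c["view"][:3,:3];o=-R.T@c["view"][:3,3]
    for u in range(lo,hi,4):
        v=np.where(wmask(hsv)[:,u])[0]
        if len(v)<20: continue
        g=np.split(v,np.where(np.diff(v)>3)[0]+1); g=max(g,key=len)
        up.append((u,g[0]));dn.append((u,g[-1]))
    a=ray(c,up,0)-o;b=ray(c,dn,0)-o
    a/=np.linalg.norm(a,axis=1)[:,None];b/=np.linalg.norm(b,axis=1)[:,None]
    m=a+b; P=o+m*((41-o[2])/m[:,2])[:,None]
    # radius check
    rad=np.linalg.norm(P-o,axis=1)*np.sin(np.arccos((a*b).sum(1))/2)
    k,y=np.polyfit(P[:,0]-520,P[:,1],1)
    print("wpin y520 %.1f slope %.4f radius %.1f n %d | off %.1f ang err %.4f | tcp %s F %s t %.2f"%(y,k,np.median(rad),len(P),y-LB,k-LK,state()["tcp_pos"].round(1),state()["ft_force"].round(1),state()["t"]))
    return c,hsv
def wmask(h): return (h[:,:,1]>150)&(h[:,:,0]<17)&(h[:,:,2]>40)
E
python3 - <<'E'
from h import *
c,h=wpin("pics/w2.png")
print([h[v,320].tolist() for v in range(150,400,10)])
print(state()["tool_rot"])
E
```

```text
wpin y520 168.1 slope 0.0176 radius 22.6 n 40 | off 124.7 ang err 0.0437 | tcp [520.6 173.2 245.7] F [ 0.1  0.  -0.3] t 2.65
[[18, 123, 120], [18, 123, 122], [17, 121, 124], [18, 123, 124], [17, 122, 190], [18, 122, 192], [17, 123, 126], [18, 124, 125], [18, 123, 124], [18, 121, 124], [14, 169, 68], [15, 175, 83], [15, 177, 104], [15, 170, 120], [15, 173, 127], [15, 173, 134], [15, 171, 116], [15, 173, 122], [17, 138, 142], [18, 122, 182], [17, 123, 183], [17, 122, 184], [18, 121, 184], [18, 123, 185], [18, 122, 184]]
[ 7.02978428e-01  7.11211124e-01 -1.44526620e-04  2.15371508e-04]
```

View pics/w2.png

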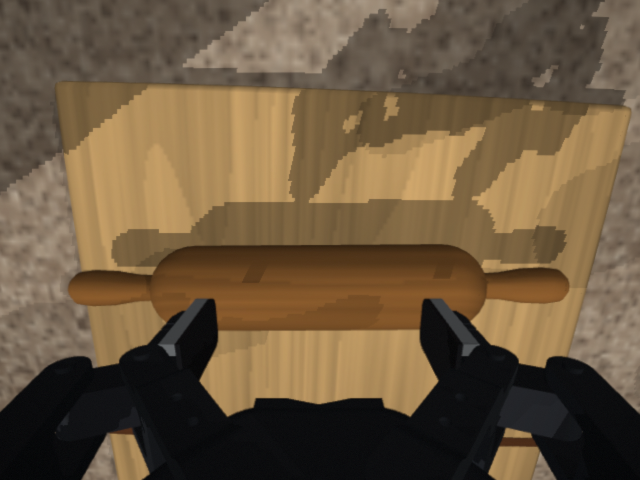

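The barrel sits at rows 245..330 below the fingertips. The measured radius of 22.6 mm agrees with 23, and the pin is at y 168. Next I'll feel for contact.

Request:
jog_arm(
  dp=[
    [0.002,0,0.006],
    [0.002,0,0.008],
    [0.002,0,0.008],
  ],
  yaw=[0,0,0],
)

```text
t: 3.02
tcp_pos: [520.2, 176.5, 237.7]
tool_rot: [0.702, 0.712, -0.0, 0.0]
ft_force: [0.4, 0.1, 0.2]
finger_gap: 85.4
grasp_force: 0.0
```

Request:
jog_arm(
  dp=[
    [0,0,0.003],
    [0,0,0.003],
  ],
  yaw=[0,0],
)

```text
t: 3.28
tcp_pos: [520.1, 176.5, 234.5]
tool_rot: [0.702, 0.712, -0.0, -0.0]
ft_force: [0.3, -0.9, 0.1]
finger_gap: 85.3
grasp_force: 0.0
```

Request:
jog_arm(
  dp=[
    [0,0,0.003],
    [0,0,0.003],
  ],
  yaw=[0,0],
)

```text
t: 3.52
tcp_pos: [520.1, 176.4, 231.4]
tool_rot: [0.702, 0.712, -0.0, -0.0]
ft_force: [-0.1, -0.2, 0.4]
finger_gap: 85.6
grasp_force: 0.0
```

Request:
jog_arm(
  dp=[
    [0,0,0.002],
    [0,0,0.004],
  ],
  yaw=[0,0],
)

```text
t: 3.78
tcp_pos: [520.2, 176.5, 227.6]
tool_rot: [0.702, 0.712, 0.0, 0.0]
ft_force: [-0.4, -0.1, -0.0]
finger_gap: 85.4
grasp_force: 0.0
```

Request:
jog_arm(
  dp=[
    [0,0,0.002],
    [0,0,0.002],
  ],
  yaw=[0,0],
)

```text
t: 4.03
tcp_pos: [520.1, 176.5, 225.5]
tool_rot: [0.702, 0.712, -0.0, -0.0]
ft_force: [-0.3, -0.3, -0.5]
finger_gap: 85.3
grasp_force: 0.0
```

Request:
jog_arm(
  dp=[
    [0,0,0.002],
    [0,0,0.002],
  ],
  yaw=[0,0],
)

```text
t: 4.28
tcp_pos: [520.3, 176.9, 224.2]
tool_rot: [0.702, 0.712, 0.0, 0.0]
ft_force: [-1.2, 0.1, 3.0]
finger_gap: 85.7
grasp_force: 1.8
```

Request:
jog_arm(
  dp=[
    [-0.004,0,0.001],
    [-0.014,0,0.001],
    [-0.024,0,0.001],
    [-0.032,0,0.001],
    [-0.032,0,0.001],
  ],
  yaw=[0.003,0.008,0.013,0.02,0.02],
)

```text
t: 4.9
tcp_pos: [520.9, 144.2, 224.0]
tool_rot: [0.709, 0.705, 0.0, 0.001]
ft_force: [-2.4, -0.4, 10.4]
finger_gap: 85.7
grasp_force: 5.3
```

Run:
```python
from h import *
wpin()
```

```text
wpin y520 152.3 slope 0.0181 radius 22.6 n 40 | off 108.9 ang err 0.0442 | tcp [520.9 144.5 224. ] F [-2.2  0.1 10.3] t 4.95
```

Request:
jog_arm(
  dp=[
    [0,0,-0.006],
    [0.012,0,-0.006],
    [0.016,0,-0.005],
    [0.016,0,-0.001],
    [0.016,0,0.0005],
  ],
  yaw=[0,-0.04,-0.05,-0.05,-0.05],
)

```text
t: 5.58
tcp_pos: [520.8, 161.8, 223.7]
tool_rot: [0.691, 0.723, 0.0, -0.0]
ft_force: [-5.0, 0.4, 22.5]
finger_gap: 85.3
grasp_force: 11.4
```

Request:
jog_arm(
  dp=[
    [-0.004,0,0],
    [-0.014,0,0],
    [-0.024,0,0],
    [-0.032,0,0],
    [-0.032,0,0],
  ],
  yaw=[0.01,0.03,0.055,0.08,0.08],
)

```text
t: 6.2
tcp_pos: [522.2, 128.9, 223.9]
tool_rot: [0.719, 0.695, 0.0, 0.001]
ft_force: [-5.3, -1.0, 17.1]
finger_gap: 85.3
grasp_force: 8.4
```

Run:
```python
from h import *
wpin()
```

```text
wpin y520 136.3 slope -0.0463 radius 22.6 n 40 | off 92.9 ang err -0.0202 | tcp [522.1 129.1 223.9] F [-4.4 -0.6 17.4] t 6.25
```

Request:
jog_arm(
  dp=[
    [0,0,-0.006],
    [0.012,0,-0.006],
    [0.016,0,-0.005],
    [0.016,0,-0.001],
    [0.016,0,0],
  ],
  yaw=[0,0,0,0,0],
)

```text
t: 6.88
tcp_pos: [522.8, 146.1, 223.7]
tool_rot: [0.719, 0.695, 0.0, -0.0]
ft_force: [-5.0, 1.5, 21.1]
finger_gap: 85.4
grasp_force: 10.2
```

Request:
jog_arm(
  dp=[
    [-0.004,0,0],
    [-0.014,0,0],
    [-0.024,0,0],
    [-0.033,0,0],
    [-0.033,0,0],
  ],
  yaw=[-0.003,-0.01,-0.018,-0.025,-0.025],
)

```text
t: 7.5
tcp_pos: [521.8, 111.4, 223.9]
tool_rot: [0.712, 0.702, -0.0, 0.001]
ft_force: [-4.6, -0.2, 17.8]
finger_gap: 85.2
grasp_force: 8.6
```

Run:
```python
from h import *
wpin()
```

```text
wpin y520 119.0 slope -0.0290 radius 22.6 n 40 | off 75.6 ang err -0.0029 | tcp [521.8 111.7 223.9] F [-4.5 -0.8 17. ] t 7.55
```

Request:
jog_arm(
  dp=[
    [0,0,-0.006],
    [0.012,0,-0.006],
    [0.016,0,-0.005],
    [0.016,0,-0.001],
    [0.016,0,-0.0003],
  ],
  yaw=[0,0,0,0,0],
)

```text
t: 8.18
tcp_pos: [521.7, 128.9, 223.7]
tool_rot: [0.711, 0.704, 0.0, -0.0]
ft_force: [-4.4, 1.1, 18.3]
finger_gap: 85.5
grasp_force: 8.9
```

Request:
jog_arm(
  dp=[
    [-0.004,0,0],
    [-0.014,0,0],
    [-0.024,0,0],
    [-0.033,0,0],
    [-0.033,0,0],
  ],
  yaw=[0,0,0,0,0],
)

```text
t: 8.8
tcp_pos: [520.9, 94.6, 223.9]
tool_rot: [0.711, 0.703, -0.001, 0.0]
ft_force: [-7.5, -0.3, 17.9]
finger_gap: 85.3
grasp_force: 8.8
```

Request:
jog_arm(
  dp=[
    [0,0,-0.006],
    [0.012,0,-0.006],
    [0.016,0,-0.005],
    [0.016,0,-0.001],
    [0.016,0,0],
  ],
  yaw=[0,0,0,0,0],
)

```text
t: 9.43
tcp_pos: [521.6, 111.8, 223.7]
tool_rot: [0.711, 0.703, 0.0, -0.0]
ft_force: [-4.8, -0.2, 19.6]
finger_gap: 85.8
grasp_force: 9.7
```

Run:
```python
from h import *
wpin()
```

```text
wpin y520 102.1 slope -0.0285 radius 22.5 n 40 | off 58.7 ang err -0.0024 | tcp [521.6 111.8 223.8] F [-4.   1.  14.8] t 9.47
```

Request:
jog_arm(
  dp=[
    [-0.004,0,0],
    [-0.014,0,0],
    [-0.024,0,0],
    [-0.034,0,0],
    [-0.034,0,0],
  ],
  yaw=[0,0,0,0,0],
)

```text
t: 10.1
tcp_pos: [520.8, 76.3, 223.8]
tool_rot: [0.711, 0.703, -0.001, 0.0]
ft_force: [-6.9, -0.4, 18.4]
finger_gap: 84.9
grasp_force: 8.8
```

Request:
jog_arm(
  dp=[
    [0,0,-0.006],
    [0.012,0,-0.006],
    [0.016,0,-0.005],
    [0.016,0,-0.001],
    [0.016,0,0],
  ],
  yaw=[0,0,0,0,0],
)

```text
t: 10.72
tcp_pos: [521.5, 93.8, 223.7]
tool_rot: [0.711, 0.703, 0.0, -0.0]
ft_force: [-4.1, 0.3, 18.6]
finger_gap: 85.4
grasp_force: 9.9
```

Request:
jog_arm(
  dp=[
    [-0.004,0,0],
    [-0.014,0,0],
    [-0.024,0,0],
    [-0.034,0,0],
    [-0.034,0,0],
  ],
  yaw=[0,0,0,0,0],
)

```text
t: 11.35
tcp_pos: [520.7, 58.2, 223.8]
tool_rot: [0.711, 0.703, -0.001, 0.0]
ft_force: [-6.6, -1.0, 17.9]
finger_gap: 85.5
grasp_force: 8.9
```

Request:
jog_arm(
  dp=[
    [0,0,-0.006],
    [0.012,0,-0.006],
    [0.016,0,-0.005],
    [0.016,0,-0.001],
    [0.016,0,0],
  ],
  yaw=[0,0,0,0,0],
)

```text
t: 11.98
tcp_pos: [521.3, 75.7, 223.7]
tool_rot: [0.711, 0.703, -0.0, 0.0]
ft_force: [-5.7, 1.7, 20.1]
finger_gap: 85.4
grasp_force: 10.1
```

Run:
```python
from h import *
wpin()
```

```text
wpin y520 66.2 slope -0.0299 radius 22.5 n 40 | off 22.8 ang err -0.0038 | tcp [521.3  75.7 223.8] F [-4.1  1.1 15.4] t 12.03
```

Request:
jog_arm(
  dp=[
    [-0.004,0,0],
    [-0.012,0,0],
    [-0.021,0,0],
    [-0.028,0,0],
    [-0.028,0,0],
  ],
  yaw=[0,-0.002,-0.004,-0.005,-0.005],
)

```text
t: 12.65
tcp_pos: [520.6, 46.5, 224.0]
tool_rot: [0.71, 0.704, -0.001, 0.0]
ft_force: [-7.1, 0.3, 18.7]
finger_gap: 85.0
grasp_force: 9.3
```

Request:
jog_arm(
  dp=[
    [0,0,-0.006],
    [0.01,0,-0.006],
    [0.012,0,-0.005],
    [0.012,0,-0.001],
    [0.012,0,-0.0002],
  ],
  yaw=[0,0,0,0,0],
)

```text
t: 13.28
tcp_pos: [521.1, 59.5, 223.9]
tool_rot: [0.709, 0.705, -0.0, 0.0]
ft_force: [-5.1, 0.1, 19.7]
finger_gap: 85.6
grasp_force: 9.8
```

Run:
```python
from h import *
wpin()
```

```text
wpin y520 51.8 slope -0.0276 radius 22.5 n 40 | off 8.4 ang err -0.0015 | tcp [521.   59.4 223.9] F [-4.6  0.3 15.9] t 13.32
```

Request:
jog_arm(
  dp=[
    [-0.003,0,0],
    [-0.008,0,0],
    [-0.013,0,0],
    [-0.0165,0,0],
    [-0.0165,0,0],
  ],
  yaw=[0,0,0,0,0],
)

```text
t: 13.95
tcp_pos: [520.6, 42.4, 224.0]
tool_rot: [0.709, 0.705, -0.001, 0.0]
ft_force: [-5.7, -0.2, 16.7]
finger_gap: 85.2
grasp_force: 8.4
```

Run:
```python
from h import *
wpin()
```

```text
wpin y520 43.2 slope -0.0279 radius 22.5 n 40 | off -0.2 ang err -0.0018 | tcp [520.6  42.5 224. ] F [-5.4 -0.1 17.4] t 14.00
```

On the line. Now I'll lift straight up and check it after release.

Request:
jog_arm(
  dp=[
    [0,0,-0.001],
    [0,0,-0.005],
    [0,0,-0.02],
    [0,0,-0.05],
    [0,0,-0.08],
  ],
  yaw=[0,0,0,0,0],
)

```text
t: 14.62
tcp_pos: [520.8, 42.0, 304.0]
tool_rot: [0.709, 0.705, 0.0, -0.0]
ft_force: [-0.1, 0.3, -1.1]
finger_gap: 85.4
grasp_force: 0.0
```

Run:
```python
from h import *
wpin(); c,h=wpin("pics/w3.png")
```

```text
wpin y520 43.2 slope -0.0279 radius 22.5 n 40 | off -0.2 ang err -0.0018 | tcp [522.2  42.6 307.8] F [1.1 0.7 2.8] t 14.68
wpin y520 43.2 slope -0.0273 radius 22.4 n 40 | off -0.2 ang err -0.0012 | tcp [522.1  42.5 306.3] F [ 0.8 -0.5  0.5] t 14.72
```

View pics/w3.png

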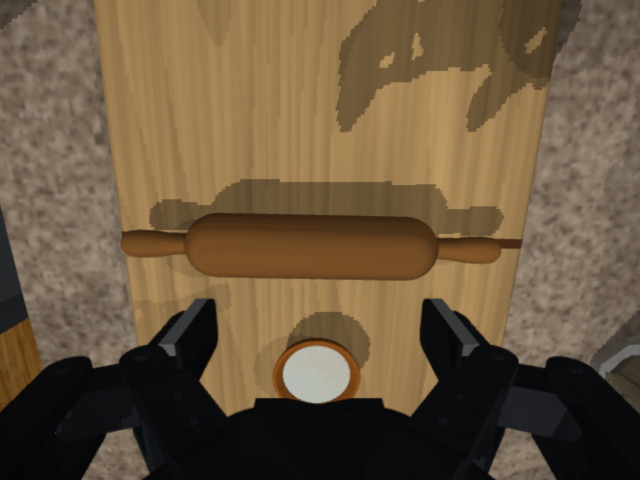

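The pin covers the line, whose right end shows at (510,243), and the bowl at (317,373) is untouched. Last check: let it settle, and cross-check the line in this wrist view.

Request:
jog_arm(
  dp=[
    [0.02,0,-0.03],
    [0.03,0,-0.05],
    [0.03,0,-0.05],
    [0.03,0,-0.05],
    [0.03,0,-0.05],
  ],
  yaw=[0,0,0,0,0],
)

```text
t: 15.35
tcp_pos: [520.7, 71.2, 351.4]
tool_rot: [0.71, 0.705, -0.001, -0.001]
ft_force: [-0.9, 0.8, 0.2]
finger_gap: 85.4
grasp_force: 0.0
```

Run:
```python
from h import *
c,h=wpin()
v=c["pixels"]; 
# line's far end beside handle: dark red strip; look at where predicted
for x in (672,680,366,376):
    p=proj(c,[[x,LB+LK*(x-520),18]])[0]; u=int(round(p[0]))
    col=h[max(0,int(p[1])-10):int(p[1])+11,u,2] if 0<=u<640 else []
    print(x,p.round(1),list(col))
```

```text
wpin y520 43.2 slope -0.0287 radius 22.4 n 40 | off -0.2 ang err -0.0026 | tcp [520.8  71.3 351.6] F [ 0.4  0.6 -0.5] t 15.40
672 [481.1 258.6] [np.uint8(156), np.uint8(155), np.uint8(156), np.uint8(156), np.uint8(156), np.uint8(156), np.uint8(156), np.uint8(151), np.uint8(126), np.uint8(77), np.uint8(67), np.uint8(68), np.uint8(67), np.uint8(69), np.uint8(69), np.uint8(71), np.uint8(100), np.uint8(150), np.uint8(154), np.uint8(155), np.uint8(154)]
680 [489.6 258.8] [np.uint8(146), np.uint8(145), np.uint8(145), np.uint8(145), np.uint8(145), np.uint8(146), np.uint8(145), np.uint8(138), np.uint8(111), np.uint8(73), np.uint8(68), np.uint8(67), np.uint8(67), np.uint8(67), np.uint8(67), np.uint8(69), np.uint8(89), np.uint8(127), np.uint8(141), np.uint8(143), np.uint8(142)]
366 [153.6 252.3] [np.uint8(108), np.uint8(108), np.uint8(109), np.uint8(111), np.uint8(114), np.uint8(116), np.uint8(116), np.uint8(115), np.uint8(113), np.uint8(112), np.uint8(111), np.uint8(109), np.uint8(109), np.uint8(110), np.uint8(111), np.uint8(112), np.uint8(116), np.uint8(120), np.uint8(118), np.uint8(116), np.uint8(113)]
376 [164.2 252.6] [np.uint8(146), np.uint8(147), np.uint8(147), np.uint8(147), np.uint8(147), np.uint8(147), np.uint8(148), np.uint8(141), np.uint8(96), np.uint8(66), np.uint8(60), np.uint8(61), np.uint8(70), np.uint8(78), np.uint8(84), np.uint8(91), np.uint8(97), np.uint8(101), np.uint8(104), np.uint8(107), np.uint8(110)]
```

```bash
python3 -c "
from station import *
print(close_job())"
```

```text
the job is handed in; nothing more can be done
None
```

The rolling pin is at rest over the dark line, about 1–2 mm off centre and within 0.003 rad of parallel. It was rolled only from the top, and the job was handed in at about 15 s with the arm clear.

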